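# Raise the seedling cabinet's sash to the green marker

## Robot

A 7-joint arm with a two-finger parallel gripper is mounted at the origin on the work surface. World frame = base frame: x ahead of the robot, y to its left, z up, the work surface at z = 0. Lengths are in m, angles in rad, forces in N, time in s.
With the tool pointing down it reaches from about 0.4 to 0.85 m from the base axis. Payload 10.4 kg.
Tool frame: the origin (TCP) lies between the finger pads; the fingertips stand 11 mm ahead of it and the grasp point (between the pads) lies 8 mm behind it; z points along the fingers, y is the direction in which the jaws open and shut (so a half turn about z gives the same grasp; the last joint's range is limited). The gripper opens to 87 mm and grips with 3 to 60 N. Pads are 19 mm wide; open, the fingers measure 117 mm over their backs; the gripper's body (75 mm by 190 mm) begins 51 mm behind the grasp point.
Start: joints at [-1.35, 0.332, -0.065, 1.46, 0.022, 1.35, -0.088], TCP at [0.151, 0.607, 0.234] pointing down, gripper open.
Joint ranges: [-2.6, 2.6], [-0.5, 2.12], [-1.47, 1.34], [0.16, 2.42], [-1.27, 4.41], [0.06, 2.06], [-2.6, 2.6]. Speed limits (rad/s): [2.22, 2.22, 2.79, 2.79, 3.14, 3.14, 3.14].

## Interface

Orientations are given as a unit quaternion [x, y, z, w].
In Python, from bench import r, eyes gives the robot as it stands.
- The arm moves only by the shell command python3 -m inch 'ROWS' [FORCE]. ROWS is a JSON object of lists of equal length, an entry for each row: "translation": the shift along the world's x, y, z scaled (see below), a list of three; "rot": the turn, a rotation vector about the world's x, y, z scaled (see below), a list of three; "jaw": the finger opening in mm, from 0 to 87. In form: {"translation": [[tx, ty, tz], ...], "rot": [[ax, ay, az], ...], "jaw": [jaw, ...]}. A call has 1 to 20 rows; each row is the pose to reach, as a shift and turn from the pose measured when the call began; what a row does not reach only later rows make up. The controller multiplies each number of a shift by 100 mm and each number of a turn by 60 degrees. A row lasts 1/10 s, in which the tool goes at most 50 mm and 8.59 degrees, less where a joint would pass 70% of its speed; a pose out of reach is approached as far as the arm can. A call with a number of a shift or a turn outside -1 to 1 is refused whole. A call with a gripper value outside its range is refused whole. The fingers move at their own pace and stop on an object; FORCE is the grip in N (left out, the last holds). Time passes only in rows, so rows that repeat a pose let the fingers close. It gives the time, the measured TCP pose, the force and the opening at its end, in the units of the state.
- r.read_state(): the state, without advancing time (a new reading comes with each control period).
- eyes.camera(name): name is "side" or "top" or "wrist"; returns the picture (480x640x3 uint8, blue, green, red); there is no depth.
- eyes.calibration(name): a dict with "fx", "fy", "cx", "cy" (pixels), "R" (3x3) and "t" (3): a world point X has camera coordinates R X + t; the wrist camera has in their place "hand_eye" (4x4, takes a point from camera to tool coordinates, whose origin is the TCP and whose axes are the flange's). Camera axes: x right, y down, z forward; pixel columns grow to the right and rows downward; lengths in m; the calibration is good to about 2 mm. A picture is of the moment at which its call begins: read the wrist's pose just before it. calibration takes no time and is no camera call.
- r.close_job(): hands the job in, once; it reports no verdict.
The state is a dict: "time": time; "joint_positions": joint angles; "joint_vel": joint speeds; "joint_torque": joint torques, N m; "ee_pos": TCP position; "eef_rot": TCP orientation; "ft_force": force on the tool from outside, world axes, zero at the start; "torque": the same for the moment, N m; "width": finger opening in m.
Only numpy, scipy, OpenCV 4.12 (cv2) and the standard library are available. Lean on these libraries where they do the work, as an engineer would, in place of code of your own. Each camera call takes 0.05 s, during which the arm holds its last target. There are 200 camera calls.

## Task

Open the seedling cabinet to its watering height: put your fingertips beneath the blue lip of the sliding front window and push the window steadily up until its red pointers are level with the green marker on the jamb (not the yellow one), then take your hand away and leave it standing there. Only push: do not pinch or grip the lip, do not fling the window, and leave the pot, the beaker and the bottle in front where they stand.

Things in the scene. Friction and masses are not known exactly. Their poses are not given: they have to be found in the camera images.
- cabinet: White seedling cabinet with clear sides, fixed to the bench, 300 mm wide, 180 deep, 460 tall. Origin at bench level below the middle of its front; x points level into it, y left along the front as seen facing it, z up; its front faces the robot's right, turned from 6 degrees towards the robot to 21 degrees away. Base 90 mm tall, its face at x = +15 mm; jambs 30 mm square, faces at x = -10 mm, centred at y = +-135 mm. The space beneath the lip is free down to the bench.
- sash (a joint): Height in m by which the sliding front window (235 mm wide, 150 mm tall, glass in aluminium) is raised: 0 = shut, lower edge 100 mm above the bench; upper stop 0.21. Its front face is 11 mm in front of the cabinet's origin. About 0.7 kg, carried by hidden counterweights: 2 to 6 N on the lip moves it up or down, and it stays at whatever height it is left.
- lip_edge (a point): Middle of the lower front edge of the blue lip along the bottom of the window, moving with it. The lip is a flat strip 210 mm wide (y), 14 mm thick (the upper 6 mm set back 8 mm), reaching 46 mm out from the window's front face away from the cabinet. Its underside is level with the window's lower edge. The fingers push up on the underside.
- pointer (a point): Middle of the sash at the height of its two red pointers, which are 5 mm thick red bars reaching out sideways across the front of both jambs. It moves with the sash, 10 mm above the underside of the lip.
- green_marker: Green block 50 x 24 x 16 mm (x, y, z) fixed on the outer side of one of the jambs, left or right, marking the watering height. Origin at its centre, z up. The pointers are level with it when they stand within its 16 mm thickness. Its centre is 175 to 280 mm above the bench.
- yellow_marker: Yellow block of the same size on the other jamb, at another height: of no concern here.
- potted_seedling: Loose white plant pot, 72 mm across, 65 mm tall, with a seedling in it, about 130 mm tall in all. Origin at the centre of its underside.
- beaker: Loose glass beaker, 66 mm across, 85 mm tall. Origin at the centre of its underside.
- bottle: Loose white bottle with a blue cap, 54 mm across, 120 mm tall. Origin at the centre of its underside.
Things that resemble listed ones, but are neither listed nor needed, are in the scene too. Leave any pink or purple look-alike of the beaker alone.

How it is judged:
By the outcome, as a careful person would: the job done as asked, in the order asked, and still so for the second after the job is handed in, with the robot touching nothing.
It also fails if it takes over 38 s, if anything falls off the work surface, if the arm or the gripper's body presses on something with over 40 N, if the wrist force passes 120 N, or if a joint passes its speed limit or range.

## Working session

There is one attempt and no reset: what is moved stays moved. The work goes in short steps, Python scripts to look and compute and a shell command to move; the robot and the scene stay as the last step left them, time stands still between calls to the robot, and variables do not carry over. Pictures are saved under pics/ and viewed, about 8 in all and at most 12, crops included, and the job is handed in when it is done.

```bash
mkdir -p pics
python3 - <<'E'
from bench import r, eyes
import cv2,numpy as np
for n in ("side","top"):
    cv2.imwrite(f"pics/{n}0.png",eyes.camera(n)); c=eyes.calibration(n); print(n,c)
s=r.read_state(); print(s['time'],s['ee_pos'],s['eef_rot'],s['ft_force'])
E
```

```text
side {'fx': 575.5722460181762, 'fy': 575.5722460181762, 'cx': 325.75785436907813, 'cy': 239.8174686593004, 'R': array([[-0.74592822,  0.6659811 , -0.00776327],
       [ 0.44475223,  0.48939802, -0.75012335],
       [-0.49576864, -0.5629909 , -0.66125237]]), 't': array([ 0.46785391, -0.11755448,  1.51200156])}
top {'fx': 485.1148458798718, 'fy': 485.1148458798718, 'cx': 322.2481989126213, 'cy': 236.4276074819192, 'R': array([[-0.02648005, -0.99961934, -0.00774524],
       [-0.97717279,  0.02751764, -0.21065638],
       [ 0.21078932,  0.00199025, -0.97752949]]), 't': array([0.03459618, 0.61851392, 0.99526269])}
0.1 [0.15078154 0.60622612 0.23286273] [ 1.21576712e-01  9.92581862e-01 -5.89534396e-04 -4.53753915e-05] [0.16318757 0.08780153 0.17443632]
```

View pics/side0.png

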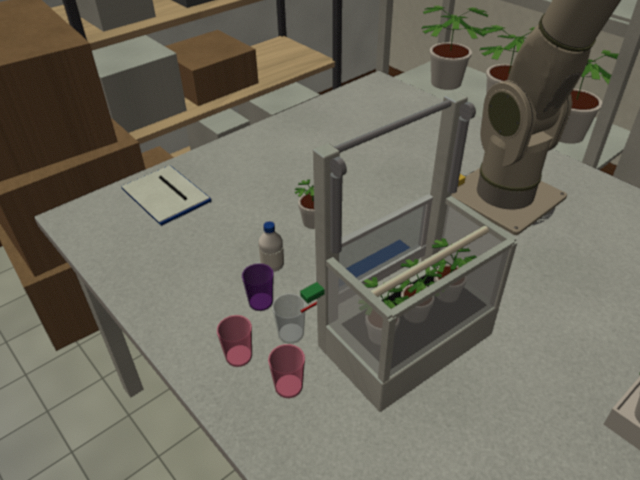

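View pics/top0.png

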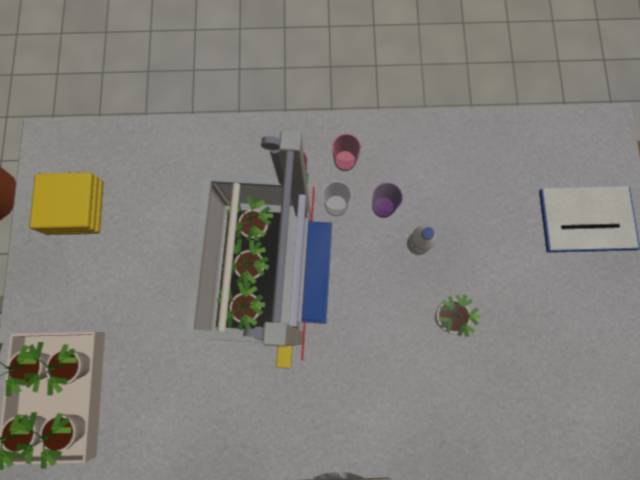

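Run:
```python
import cv2
a=cv2.imread("pics/top0.png")[120:380,190:470]; b=cv2.imread("pics/side0.png")[90:420,220:520]
cv2.imwrite("pics/topc.png",cv2.resize(a,None,fx=2.3,fy=2.3,interpolation=cv2.INTER_CUBIC)[:598])
b=cv2.imread("pics/side0.png")[230:410,240:480]
cv2.imwrite("pics/sidec.png",cv2.resize(b,None,fx=3.3,fy=3.3,interpolation=cv2.INTER_CUBIC))
```

```text
(no output)
```

View pics/topc.png

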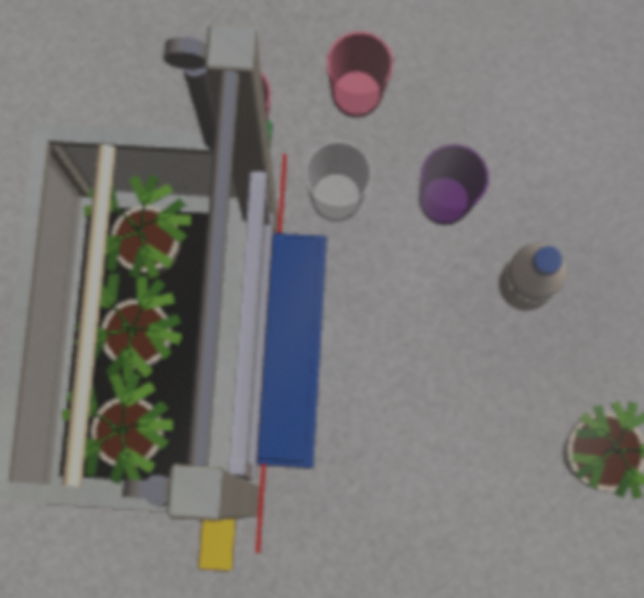

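View pics/sidec.png

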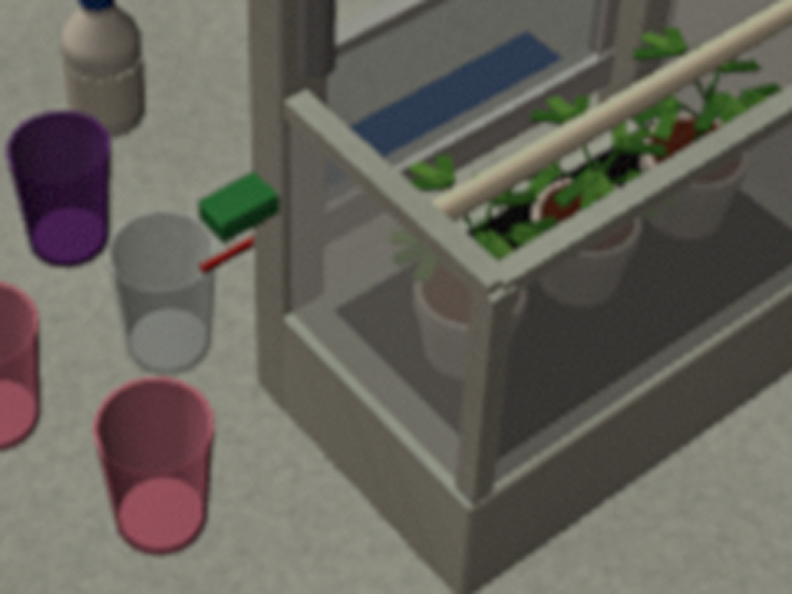

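```bash
cat > h.py <<'E'
import numpy as np
from scipy.optimize import least_squares
from bench import r, eyes
C={n:eyes.calibration(n) for n in("side","top")}
def proj(n,X):
    c=C[n]; p=c["R"]@np.array(X)+c["t"]; return np.array([c["fx"]*p[0]/p[2]+c["cx"],c["fy"]*p[1]/p[2]+c["cy"]])
def ray(n,uv,z):
    c=C[n]; d=c["R"].T@np.array([(uv[0]-c["cx"])/c["fx"],(uv[1]-c["cy"])/c["fy"],1]); o=-c["R"].T@c["t"]; return o+d*(z-o[2])/d[2]
def T(p,l): # cabinet pose (x,y,yaw) local->world
    c,s=np.cos(p[2]),np.sin(p[2]); return np.array([p[0]+c*l[0]-s*l[1],p[1]+s*l[0]+c*l[1],l[2]])
tc=lambda u,v:np.array([190+u/2.3,120+v/2.3]); sc=lambda u,v:np.array([240+u/3.3,230+v/3.3])
E
cat > fit.py <<'E'
from h import *
obs=[("top",tc(232,48),(.005,-.135,.46),0),("top",tc(196,491),(.005,.135,.46),0),
("top",tc(325,236),(-.057,-.105,.108),1),("top",tc(313,467),(-.057,.105,.108),1),
("side",sc(465,592),(.18,-.15,0),0),("side",sc(262,385),(-.01,-.15,0),0)]
def res(q):
    return np.concatenate([proj(n,T(q,(l[0],l[1],l[2]+m*q[3])))-uv for n,uv,l,m in obs]+
      [proj("side",T(q,(q[4],-.162,q[5]+.008)))-sc(239,203)])
q=least_squares(res,[.45,.03,1.57,0.03,0,.2]).x
print("pose",q[:3].round(4),np.degrees(q[2]),"s",q[3],"green x,z",q[4:]); print(res(q).reshape(-1,2).round(1))
print("lip mid",T(q,(-.057,0,.1+q[3])),"green top proj",proj("top",T(q,(q[4],-.162,q[5]))), "pointer end side", proj("side",T(q,(-.02,-.17,.11+q[3]))),sc(205,268))
for n,uv in (("beaker",tc(338,198)),("bottle",tc(527,290)),("purple",tc(445,203)),("pink",tc(357,95)),("pot",tc(605,455))):
    w=ray("top",uv,0); print(n,w.round(3))
np.save("q.npy",q)
E
python3 fit.py
```

```text
pose [0.5392 0.0645 1.4925] 85.51570759186446 s 0.001445395620930258 green x,z [-0.00368032  0.15896458]
[[-0.9 -0. ]
 [ 1.1  1.4]
 [-0.8 -0.1]
 [-0.6  0.4]
 [-0.4  2.4]
 [-2.1 -1.8]
 [-0.   0. ]]
lip mid [0.5347048  0.00767405 0.1014454 ] green top proj [305.87767716 188.27084301] pointer end side [304.45111087 308.99701732] [302.12121212 311.21212121]
beaker [ 0.706 -0.019  0.   ]
bottle [ 0.604 -0.206  0.   ]
purple [ 0.697 -0.128  0.   ]
pink [ 0.817 -0.042  0.   ]
pot [ 0.439 -0.27   0.   ]
```

```bash
cat > fit2.py <<'E'
from h import *
q=np.load("q.npy")
cs=[(200,207,0,-1),(255,174,0,1),(279,200,1,1),(222,236,1,-1)]
def res(g): # g x,y,z ; top face corners
    return np.concatenate([proj("side",T(q,(g[0]+.012*(2*a-1),g[1]+b*.025,g[2]+.008)))-sc(u,v) for u,v,a,b in cs])
for free in (0,1):
    f=(lambda g:res(g)) if free else (lambda g:res([g[0],-.175,g[2]]))
    s=least_squares(f,[0,-.175,.2]); g=s.x; 
    if not free:g[1]=-.175
    print(g,f(g).round(1),"topproj",proj("top",T(q,g)),"obs~",tc(268,130))
for z in (.12,.16,.2,.25): print(z,[proj("top",T(q,(x,.2,z))) for x in(-.012,.012)],"yellow obs",tc(200,570),tc(232,570))
E
python3 fit2.py
```

```text
[ 0.01483844 -0.175       0.18193843] [-4.   1.6  2.5 -1.1  3.5 -1.2 -2.6  1. ] topproj [296.53190829 178.06805708] obs~ [306.52173913 176.52173913]
[-0.14609977 -0.06254389 -0.02511732] [-0.4  1.   1.   1.1  0.2 -0.7 -0.7 -1.4] topproj [366.84681129 255.43165552] obs~ [306.52173913 176.52173913]
0.12 [array([300.04770772, 371.31225339]), array([287.81882139, 370.64918066])] yellow obs [276.95652174 367.82608696] [290.86956522 367.82608696]
0.16 [array([298.92914434, 372.61544501]), array([286.17584334, 371.92327401])] yellow obs [276.95652174 367.82608696] [290.86956522 367.82608696]
0.2 [array([297.71018757, 374.03560078]), array([284.38547957, 373.31166175])] yellow obs [276.95652174 367.82608696] [290.86956522 367.82608696]
0.25 [array([296.02349933, 376.00069102]), array([281.90825606, 375.23269412])] yellow obs [276.95652174 367.82608696] [290.86956522 367.82608696]
```

Candidates: blue lip at top (317,272); the notebook's blue edge and the bottle cap are not it. Green marker at side (312,292), on the far jamb; the yellow one at top (284,357) is on the near jamb. The red stubs at top (313,205) and (303,345) are the pointers. The real beaker is the clear one at top (336,200), and the pink and purple ones are look-alikes. I'll go up and over the cabinet to its front.

```bash
U='{"translation":[[0,0,0.5],[0,0,1],[0,0,1]],"rot":[[0,0,0],[0,0,0],[0,0,0]],"jaw":[0,0,0]}'
python3 -m inch '{"translation":[[0,0,0.5],[0,0,1],[0,0,1]],"rot":[[0,0,0],[0,0,0],[0,0,0]],"jaw":[0,0,0]}' 10
python3 -m inch '{"translation":[[0,0,0.5],[0.2,0,1],[0.3,-0.1,1]],"rot":[[0,0,0],[0,0,-0.05],[0,0,-0.1]],"jaw":[0,0,0]}'
python3 -m inch '{"translation":[[0,0,0.5],[0.2,0,1],[0.3,-0.1,1]],"rot":[[0,0,0],[0,0,-0.05],[0,0,-0.1]],"jaw":[0,0,0]}'
```

```text
time: 0.4
ee_pos: [0.1511, 0.608, 0.3402]
eef_rot: [0.122, 0.993, 0.004, 0.0]
ft_force: [0.1, 1.0, 0.3]
width: 0.0705
time: 0.7
ee_pos: [0.1814, 0.599, 0.4452]
eef_rot: [0.174, 0.985, 0.008, 0.001]
ft_force: [0.5, 0.9, 0.2]
width: 0.0472
time: 1.0
ee_pos: [0.2119, 0.5897, 0.5503]
eef_rot: [0.226, 0.974, 0.012, 0.001]
ft_force: [-0.0, -0.9, -0.7]
width: 0.0228
```

```bash
python3 -m inch '{"translation":[[0.3,-0.3,0.3],[0.7,-0.6,0.5],[0.9,-0.9,0.5]],"rot":[[0,0,-0.1],[0,0,-0.2],[0,0,-0.3]],"jaw":[0,0,0]}'
python3 -m inch '{"translation":[[0.3,-0.35,0],[0.6,-0.7,0],[0.8,-1,0]],"rot":[[0,0,-0.1],[0,0,-0.2],[0,0,-0.3]],"jaw":[0,0,0]}'
python3 -m inch '{"translation":[[0.3,-0.4,0],[0.5,-0.8,0],[0.6,-1,0]],"rot":[[0,0,-0.1],[0,0,-0.2],[0,0,-0.3]],"jaw":[0,0,0]}'
```

```text
time: 1.3
ee_pos: [0.2986, 0.4996, 0.5889]
eef_rot: [0.378, 0.926, 0.018, 0.004]
ft_force: [-0.2, -0.4, -0.0]
width: 0.0029
time: 1.6
ee_pos: [0.3806, 0.397, 0.5883]
eef_rot: [0.522, 0.853, 0.016, 0.007]
ft_force: [0.2, 0.7, 0.3]
width: 0.0005
time: 1.9
ee_pos: [0.4426, 0.2922, 0.5883]
eef_rot: [0.653, 0.758, 0.015, 0.01]
ft_force: [0.8, 0.8, 0.4]
width: 0.0002
```

```bash
python3 -m inch '{"translation":[[0.1,-0.4,0],[0.2,-0.8,0],[0.3,-1,0]],"rot":[[0,0,-0.1],[0,0,-0.2],[0,0,-0.3]],"jaw":[0,0,0]}'
python3 -m inch '{"translation":[[0.1,-0.4,0],[0.2,-0.8,0],[0.3,-1,0]],"rot":[[0,0,-0.1],[0,0,-0.15],[0,0,-0.2]],"jaw":[0,0,0]}'
python3 -m inch '{"translation":[[0.1,-0.4,0],[0.2,-0.8,0],[0.2,-1,0]],"rot":[[0,0,0],[0,0,0],[0,0,0]],"jaw":[0,0,0]}'
python3 -c "
from bench import r;print(r.read_state()['joint_positions'])"
```

```text
time: 2.2
ee_pos: [0.4732, 0.1877, 0.5887]
eef_rot: [0.766, 0.643, 0.014, 0.012]
ft_force: [0.3, 0.2, -0.0]
width: 0.0002
time: 2.5
ee_pos: [0.5032, 0.0833, 0.589]
eef_rot: [0.831, 0.556, 0.013, 0.013]
ft_force: [-0.4, -0.3, 0.4]
width: 0.0006
time: 2.8
ee_pos: [0.5233, -0.0207, 0.5881]
eef_rot: [0.832, 0.554, 0.012, 0.013]
ft_force: [-0.8, 0.3, -0.2]
width: 0.0003
[-0.68576479  0.1991105   0.85234518  0.95046052 -0.16205628  2.0181674
 -0.3156337 ]
```

```bash
python3 -m inch '{"translation":[[0,-0.4,0],[0,-0.8,0],[0,-1,0],[0,-1,0]],"rot":[[0.14,0,0.05],[0.28,0,0.1],[0.42,0,0.1],[0.5,0,0.1]],"jaw":[0,0,0,0]}'
python3 -m inch '{"translation":[[0,-0.2,-0.2],[0,-0.4,-0.4],[0,-0.5,-0.6],[0,-0.5,-0.8]],"rot":[[0.14,0,0.05],[0.28,0,0.1],[0.42,0,0.1],[0.5,0,0.15]],"jaw":[0,0,0,0]}'
python3 -c "
from bench import r;from scipy.spatial.transform import Rotation as R
s=r.read_state();print(s['joint_positions'],R.from_quat(s['eef_rot']).as_matrix().round(2))"
```

```text
time: 3.2
ee_pos: [0.5349, -0.0723, 0.5663]
eef_rot: [0.815, 0.574, 0.04, -0.07]
ft_force: [0.7, -0.5, -0.5]
width: 0.0004
time: 3.6
ee_pos: [0.5343, -0.1254, 0.4846]
eef_rot: [0.723, 0.603, 0.183, -0.283]
ft_force: [0.7, 0.1, -1.4]
width: 0.0009
[ 0.49850963  0.38784532 -0.03491603  1.02915173 -0.62600918  2.05555141
  0.07659628] [[ 0.21  0.98 -0.08]
 [ 0.77 -0.11  0.63]
 [ 0.61 -0.19 -0.77]]
```

```bash
cat > d.py <<'E'
import sys
from bench import r;from scipy.spatial.transform import Rotation as R;import numpy as np
s=r.read_state();p=np.radians(float(sys.argv[1]));yaw=np.radians(float(sys.argv[2]) if len(sys.argv)>2 else 85.5)
z=np.array([np.cos(yaw)*np.cos(p),np.sin(yaw)*np.cos(p),-np.sin(p)]);y=np.array([np.sin(yaw),-np.cos(yaw),0]);x=np.cross(y,z)
M=R.from_quat(s['eef_rot']);D=R.from_matrix(np.c_[x,y,z])*M.inv()
print("t",s['time'],"p",s['ee_pos'].round(4) if hasattr(s['ee_pos'],'round') else s['ee_pos'],"rot",(D.as_rotvec()/np.radians(60)).round(2),"q",np.round(s['joint_positions'],2),"z",M.as_matrix()[:,2].round(2),"F",np.round(s['ft_force'],1))
E
python3 -m inch '{"translation":[[0,-0.2,-0.2],[0,-0.3,-0.4],[0,-0.4,-0.6],[0,-0.5,-0.8],[0,-0.5,-0.9]],"rot":[[0.1,0.05,0],[0.2,0.1,0],[0.3,0.15,0],[0.4,0.2,0],[0.5,0.2,0]],"jaw":[0,0,0,0,0]}'
python3 d.py 20
```

```text
time: 4.1
ee_pos: [0.5339, -0.1765, 0.3946]
eef_rot: [0.658, 0.518, 0.242, -0.491]
ft_force: [1.2, 0.1, -0.6]
width: 0.0001
t 4.1 p [ 0.5339 -0.1765  0.3946] rot [ 0.08 -0.39 -0.11] q [ 1.06  0.84 -0.91  1.   -0.46  2.06 -0.18] z [-0.19  0.9  -0.4 ] F [ 1.2  0.1 -0.6]
```

```bash
python3 -m inch '{"translation":[[0,-0.1,-0.2],[0,-0.2,-0.4],[0,-0.3,-0.6],[0,-0.3,-0.6]],"rot":[[0.02,-0.1,-0.03],[0.04,-0.2,-0.06],[0.06,-0.3,-0.1],[0.08,-0.39,-0.11]],"jaw":[0,0,0,0]}'
python3 d.py 20
python3 - <<'E'
from bench import r,eyes
import cv2
s=r.read_state()
cv2.imwrite("pics/w1.png",eyes.camera("wrist")); print(s['ee_pos'],s['eef_rot'],eyes.calibration("wrist"))
E
```

```text
time: 4.5
ee_pos: [0.5328, -0.2088, 0.3305]
eef_rot: [0.604, 0.555, 0.42, -0.388]
ft_force: [0.1, -0.3, 0.4]
width: 0.0003
t 4.5 p [ 0.5328 -0.2088  0.3305] rot [ 0. -0.  0.] q [ 1.3   0.85 -0.97  1.23 -0.48  1.78  0.28] z [ 0.08  0.94 -0.35] F [ 0.1 -0.3  0.4]
[ 0.53275133 -0.20876979  0.33051987] [ 0.60379871  0.55514813  0.41997345 -0.38840698] {'fx': 379.5473601697445, 'fy': 379.5473601697445, 'cx': 315.77695759951763, 'cy': 240.97784914061145, 'hand_eye': array([[ 3.27195394e-04, -9.65322169e-01, -2.61061301e-01,
         7.16415334e-02],
       [ 9.99999909e-01,  3.87176111e-04, -1.78327152e-04,
        -4.56096202e-04],
       [ 2.73219852e-04, -2.61061219e-01,  9.65322208e-01,
        -1.51560109e-01],
       [ 0.00000000e+00,  0.00000000e+00,  0.00000000e+00,
         1.00000000e+00]])}
```

View pics/w1.png

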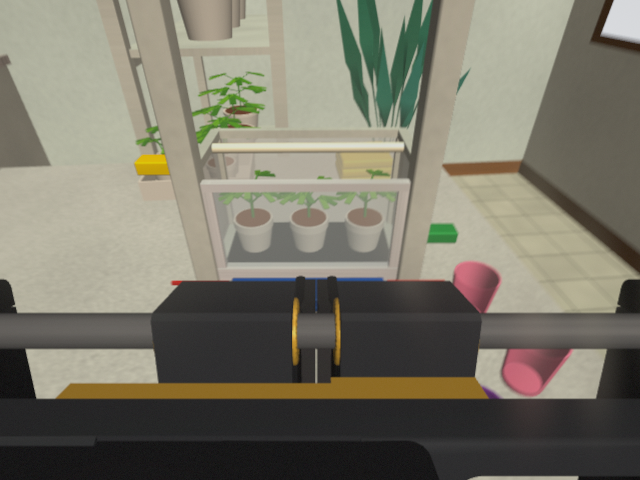

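Run:
```python
import cv2,numpy as np
a=cv2.imread("pics/w1.png"); 
g=a[210:300,380:470]; y=a[140:300,125:215]
z=lambda b:cv2.resize(b,None,fx=5,fy=5,interpolation=cv2.INTER_CUBIC)
o=np.zeros((600,800,3),np.uint8); A=z(g);o[:450,:400]=A[:,50:450];B=cv2.resize(y,None,fx=3.75,fy=3.75,interpolation=cv2.INTER_CUBIC);o[:600,420:757]=B[:,:337];cv2.imwrite("pics/w1c.png",o)
```

```text
(no output)
```

View pics/w1c.png

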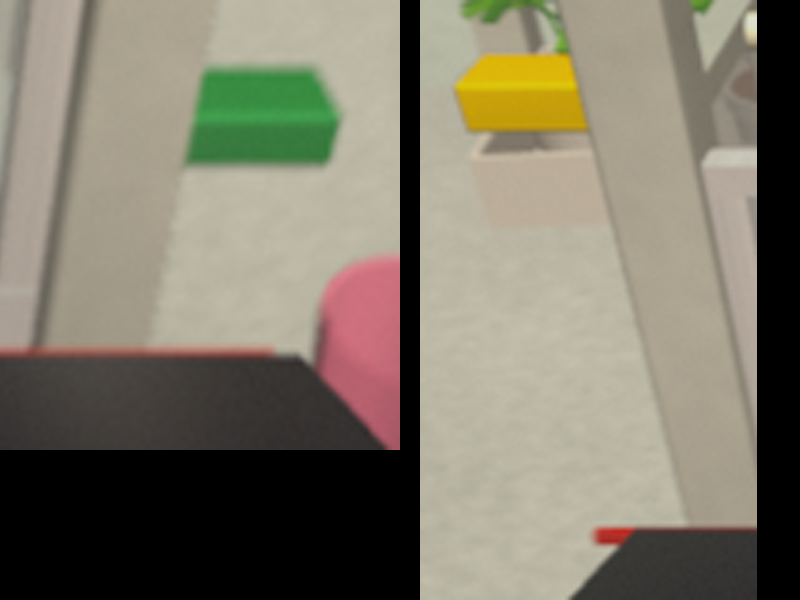

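```bash
cat > fit3.py <<'E'
from h import *
from scipy.spatial.transform import Rotation as R
W=eyes.calibration("wrist"); H=W["hand_eye"]
P0=np.array([ 0.53275133,-0.20876979,0.33051987]);Q0=R.from_quat([0.60379871,0.55514813,0.41997345,-0.38840698]).as_matrix()
def pw(X,P=P0,Q=Q0):
    t=Q.T@(np.array(X)-P); c=H[:3,:3].T@(t-H[:3,3]); return np.array([W["fx"]*c[0]/c[2]+W["cx"],W["fy"]*c[1]/c[2]+W["cy"]])
# q: x,y,yaw,s,gx,yo,gz,yz,pt,px
pr=lambda n,X:pw(X) if n=="w" else proj(n,X)
O=[("top",tc(232,48),lambda q:(.005,-.135,.46)),("top",tc(196,491),lambda q:(.005,.135,.46)),
("top",tc(325,236),lambda q:(-.057,-.105,.108+q[3])),("top",tc(313,467),lambda q:(-.057,.105,.108+q[3])),
("side",sc(465,592),lambda q:(.18,-.15,0)),
("w",(457.6,234.4),lambda q:(q[4]-.012*K,-q[5],q[6]+.008)),("w",(455.6,242.6),lambda q:(q[4]-.012*K,-q[5],q[6]-.008)),("w",(453.6,224),lambda q:(q[4]+.012*K,-q[5],q[6]+.008)),
("side",sc(200,207),lambda q:(q[4]-.012*K,-q[5],q[6]+.008)),("side",sc(222,236),lambda q:(q[4]+.012*K,-q[5],q[6]+.008)),("side",sc(279,200),lambda q:(q[4]+.012*K,-.15,q[6]+.008)),
("w",(134.9,163.5),lambda q:(q[4]-.012*K,q[5],q[7]+.008)),("w",(138.3,174.9),lambda q:(q[4]-.012*K,q[5],q[7]-.008)),
("top",tc(200,570),lambda q:(q[4]+.012*K,q[5],q[7]+.008)),("top",tc(232,570),lambda q:(q[4]-.012*K,q[5],q[7]+.008)),
("w",(171.7,282.7),lambda q:(q[9],q[8],.11+q[3])),("top",tc(258,552),lambda q:(q[9],q[8],.11+q[3])),("top",tc(285,155),lambda q:(q[9],-q[8],.11+q[3])),("side",sc(203,269),lambda q:(q[9],-q[8],.11+q[3]))]
for K in (1,25/12):
    f=lambda q:np.concatenate([pr(n,T(q,l(q)))-uv for n,uv,l in O])
    s=least_squares(f,[.54,.06,1.49,0,0,.18,.2,.25,.17,-.02],loss="soft_l1"); q=s.x
    print(K,s.cost,q.round(4)); print(f(q).reshape(-1,2).round(1).tolist()); print("lip mid",T(q,(-.057,0,.1+q[3])).round(4))
    if K==1: np.save("q3.npy",q)
E
python3 fit3.py
```

```text
1 19.619739665718317 [ 0.5416  0.0639  1.4883  0.0058  0.0107  0.1881  0.1765  0.2713  0.1777
 -0.0145]
[[-0.1, -1.6], [1.2, -0.5], [-0.3, -1.6], [-0.6, -0.8], [-2.1, 3.0], [-0.2, -0.2], [-0.9, 2.0], [-1.8, -0.3], [-1.2, -0.5], [0.1, -1.1], [0.6, -0.1], [-2.4, -0.2], [-1.7, 1.7], [-2.8, -0.8], [-2.1, 0.0], [-0.2, 0.6], [-0.1, -1.7], [-1.1, -0.7], [-0.2, -0.2]]
lip mid [0.5369 0.0071 0.1058]
2.0833333333333335 70.34657248429475 [ 0.5407  0.064   1.4761  0.0039  0.0156  0.1852  0.1837  0.274   0.178
 -0.0143]
[[1.0, -1.0], [-0.2, -0.0], [0.2, -0.6], [-1.3, 0.0], [-3.3, 2.7], [0.5, -0.3], [-0.3, 2.2], [-6.6, -11.4], [-3.0, -7.7], [6.9, 0.5], [6.3, 2.3], [-3.4, -0.3], [-2.7, 1.8], [-15.0, -3.1], [1.4, -0.9], [-0.3, 0.5], [-1.4, -1.1], [-0.2, -0.1], [-0.5, -0.3]]
lip mid [0.5353 0.0073 0.1039]
```

```bash
python3 d.py 33 90
python3 -m inch '{"translation":[[0,0.4,0],[0,0.8,0],[0,1,-0.2],[0,1,-0.5]],"rot":[[-0.08,0,0.02],[-0.15,0,0.05],[-0.22,0,0.08],[-0.22,0,0.08]],"jaw":[0,0,0,0]}'
python3 d.py 33 90
```

```text
t 4.55 p [ 0.5325 -0.209   0.3314] rot [-0.21  0.01  0.08] q [ 1.3   0.85 -0.97  1.24 -0.48  1.78  0.29] z [ 0.08  0.94 -0.34] F [ 0.7 -1.4 -0.9]
time: 4.95
ee_pos: [0.5333, -0.1032, 0.2847]
eef_rot: [0.617, 0.63, 0.337, -0.331]
ft_force: [0.4, -0.0, -0.7]
width: 0.0002
t 4.95 p [ 0.5333 -0.1032  0.2847] rot [ 0.01  0.02 -0.01] q [ 1.23  0.69 -1.    1.44 -0.37  1.59  0.33] z [-0.    0.83 -0.55] F [ 0.4 -0.  -0.7]
```

```bash
python3 -m inch '{"translation":[[0,0.4,0],[0,0.75,-0.2],[0,0.75,-0.6],[0,0.75,-1],[0,0.75,-1]],"rot":[[0,0,0],[0,0,0],[0,0,0],[0,0,0],[0,0,0]],"jaw":[0,0,0,0,0]}'
python3 d.py 33 90
python3 - <<'E'
from bench import eyes
import cv2,numpy as np
a=eyes.camera("top")[120:380,230:510];b=eyes.camera("side")[180:420,200:480]
cv2.imwrite("pics/tw.png",np.hstack([cv2.resize(a,(400,371)),cv2.resize(b,(400,371))]))
E
```

```text
time: 5.45
ee_pos: [0.531, -0.0276, 0.1806]
eef_rot: [0.618, 0.628, 0.335, -0.334]
ft_force: [-0.7, -0.2, 0.6]
width: 0.0005
t 5.45 p [ 0.531  -0.0276  0.1806] rot [ 0.01  0.01 -0.01] q [ 1.18  0.74 -0.99  1.64 -0.35  1.35  0.39] z [-0.01  0.83 -0.55] F [-0.7 -0.2  0.6]
```

View pics/tw.png

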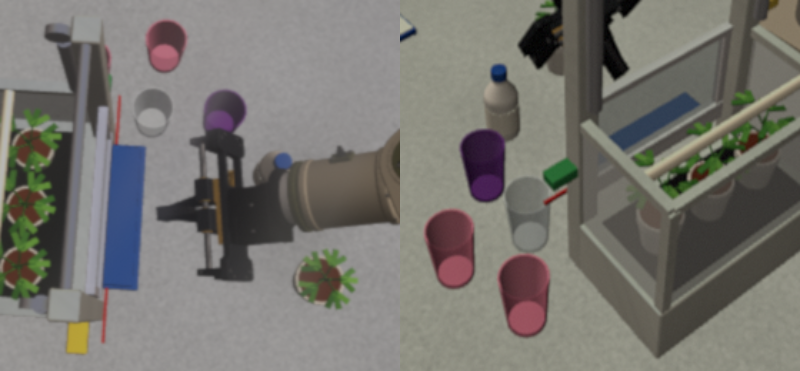

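```bash
python3 -m inch '{"translation":[[-0.15,0,-0.1],[-0.15,0,-0.3],[-0.15,0,-0.5],[-0.15,0,-0.65],[-0.15,0,-0.65]],"rot":[[0,0,0],[0,0,0],[0,0,0],[0,0,0],[0,0,0]],"jaw":[0,0,0,0,0]}'
python3 d.py 33 90
python3 - <<'E'
from bench import eyes
import cv2,numpy as np
a=eyes.camera("top")[120:380,230:510];b=eyes.camera("side")[150:390,200:480]
cv2.imwrite("pics/tw2.png",np.hstack([cv2.resize(a,(400,371)),cv2.resize(b,(400,371))]))
E
```

```text
time: 6.05
ee_pos: [0.5179, -0.0275, 0.1188]
eef_rot: [0.617, 0.629, 0.336, -0.333]
ft_force: [-0.3, -0.3, 0.2]
width: 0.001
t 6.05 p [ 0.5179 -0.0275  0.1188] rot [ 0.01  0.01 -0.01] q [ 1.18  0.81 -0.95  1.7  -0.32  1.27  0.46] z [-0.    0.83 -0.55] F [-0.3 -0.3  0.2]
```

View pics/tw2.png

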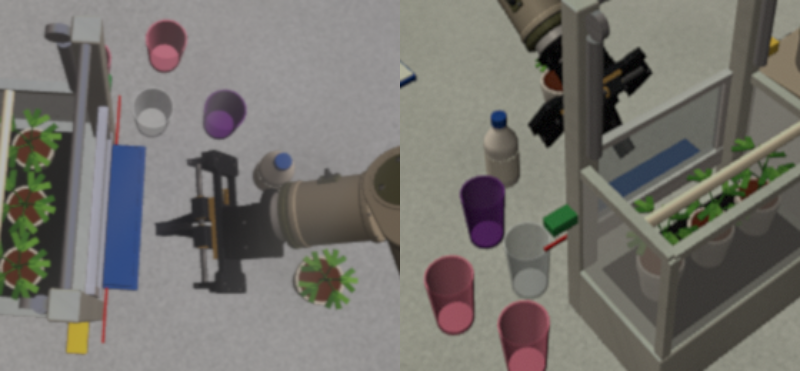

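```bash
python3 -m inch '{"translation":[[0,0,-0.2],[0,0,-0.4],[0,0,-0.52],[0,0,-0.52],[0,0.2,-0.52],[0,0.4,-0.52],[0,0.5,-0.52],[0,0.5,-0.52]],"rot":[[0,0,0],[0,0,0],[0,0,0],[0,0,0],[0,0,0],[0,0,0],[0,0,0],[0,0,0]],"jaw":[0,0,0,0,0,0,0,0]}'
python3 d.py 33 90
```

```text
time: 6.95
ee_pos: [0.5184, 0.024, 0.0695]
eef_rot: [0.616, 0.63, 0.337, -0.333]
ft_force: [1.0, -0.1, -0.5]
width: 0.0004
t 6.95 p [0.5184 0.024  0.0695] rot [ 0.01  0.01 -0.01] q [ 1.11  0.86 -0.94  1.77 -0.31  1.12  0.47] z [-0.    0.83 -0.55] F [ 1.  -0.1 -0.5]
```

```bash
python3 -m inch '{"translation":[[0,0,0.03],[0,0,0.06],[0,0,0.09],[0,0,0.12],[0,0,0.15],[0,0,0.18]],"rot":[[0,0,0],[0,0,0],[0,0,0],[0,0,0],[0,0,0],[0,0,0]],"jaw":[0,0,0,0,0,0]}'
python3 -m inch '{"translation":[[0,0,0.03],[0,0,0.06],[0,0,0.09],[0,0,0.12],[0,0,0.15],[0,0,0.18]],"rot":[[0,0,0],[0,0,0],[0,0,0],[0,0,0],[0,0,0],[0,0,0]],"jaw":[0,0,0,0,0,0]}'
python3 d.py 33 90
python3 - <<'E'
from bench import r,eyes
import cv2,numpy as np
s=r.read_state();w=eyes.camera("wrist");b=eyes.camera("side");cv2.imwrite("pics/w2.png",w);cv2.imwrite("pics/s2.png",b)
print(s['ee_pos'].tolist(),list(s['eef_rot']))
cv2.imwrite("pics/c2.png",np.hstack([cv2.resize(w,(440,330)),cv2.resize(b[250:350,270:380],(360,330))]))
E
```

```text
time: 7.55
ee_pos: [0.5185, 0.0235, 0.0874]
eef_rot: [0.616, 0.63, 0.337, -0.332]
ft_force: [1.2, -0.8, -4.3]
width: 0.0004
time: 8.15
ee_pos: [0.5184, 0.0234, 0.1055]
eef_rot: [0.616, 0.63, 0.337, -0.332]
ft_force: [0.5, -1.6, -2.6]
width: 0.0004
t 8.15 p [0.5184 0.0234 0.1055] rot [ 0.01  0.01 -0.01] q [ 1.14  0.8  -0.97  1.77 -0.33  1.17  0.44] z [-0.    0.83 -0.55] F [ 0.5 -1.6 -2.6]
[0.5184366150046892, 0.023362675191686298, 0.10553016482064421] [np.float64(0.6161395127738698), np.float64(0.6297706538412261), np.float64(0.33663051995805265), np.float64(-0.3323265222517517)]
```

View pics/c2.png

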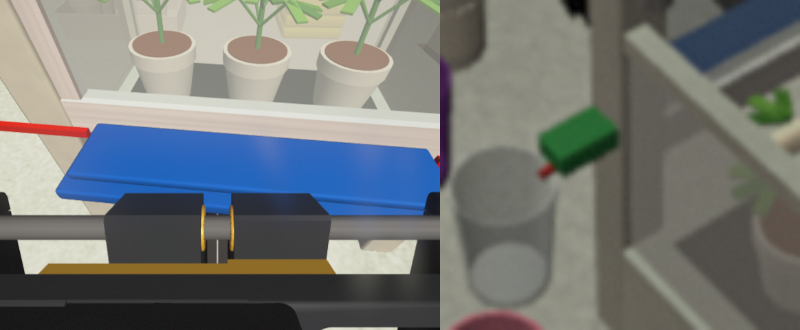

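```bash
cat > sm.py <<'E'
from fit3 import *
q=np.load("q3.npy")
def sw(uv,l,P,Qt):
    Q=R.from_quat(Qt).as_matrix(); return least_squares(lambda s:(pw(T(q,(l[0],l[1],l[2]+s[0])),P,Q)-uv),[.02])
def ss(uv): return least_squares(lambda s:proj("side",T(q,(q[9],-q[8],.11+s[0])))-uv,[.02])
E
python3 - <<'E' | tail -4
from sm import *
P=[0.5184366,0.0233627,0.1055302];Q=[0.61614,0.62977,0.33663,-0.33233]
for uv,l in(((84,281),(-.057,.105,.1)),((130,192),(q[9],.1175,.11))):
    a=sw(uv,l,P,Q);print(a.x,a.fun)
a=ss((302.1,302.4));print(a.x,a.fun)
print(q[6]-.11)
E
```

```text
[0.03336455] [-1.54744577  1.19482473]
[0.02079248] [-24.23666836  13.28854183]
[0.02976069] [-1.27253968  0.06831353]
0.06644324337068518
```

```bash
python3 -m inch '{"translation":[[0,0,0.03],[0,0,0.06],[0,0,0.09],[0,0,0.12],[0,0,0.15],[0,0,0.18],[0,0,0.21],[0,0,0.24],[0,0,0.27],[0,0,0.3],[0,0,0.32],[0,0,0.34],[0,0,0.35],[0,0,0.35]],"rot":[[0,0,0],[0,0,0],[0,0,0],[0,0,0],[0,0,0],[0,0,0],[0,0,0],[0,0,0],[0,0,0],[0,0,0],[0,0,0],[0,0,0],[0,0,0],[0,0,0]],"jaw":[0,0,0,0,0,0,0,0,0,0,0,0,0,0]}'
python3 - <<'E'
from bench import r,eyes
import cv2,numpy as np
s=r.read_state();w=eyes.camera("wrist");b=eyes.camera("side");cv2.imwrite("pics/w3.png",w);cv2.imwrite("pics/s3.png",b)
print(s['ee_pos'].tolist(),s['eef_rot'].tolist(),s['ft_force'])
cv2.imwrite("pics/c3.png",np.hstack([cv2.resize(w,(440,330)),cv2.resize(b[250:350,270:380],(360,330))]))
E
```

```text
time: 9.65
ee_pos: [0.5185, 0.0235, 0.141]
eef_rot: [0.616, 0.63, 0.337, -0.332]
ft_force: [-1.2, -3.1, -3.2]
width: 0.0007
[0.5185213397788533, 0.023480831234132953, 0.14097325835217697] [0.6159387232852649, 0.629911451684542, 0.3367534448302322, -0.3323073420635822] [-1.2484228  -3.09650358 -3.1534379 ]
```

View pics/c3.png

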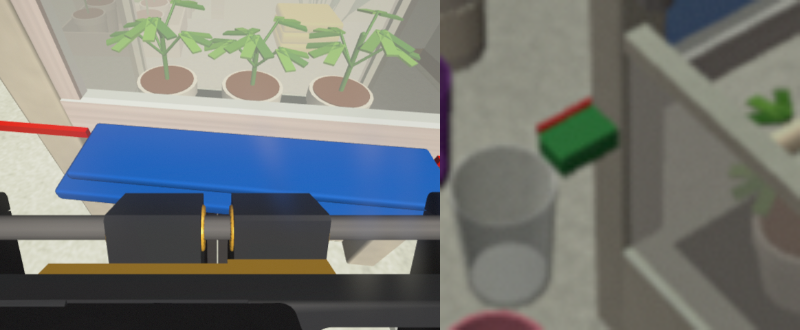

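```bash
python3 - <<'E' | tail -4
from sm import *
a=ss((300.8,289.6));print(a.x,a.fun)
for d in(-.008,0,.008): print(d,proj("side",T(q,(q[9],-q[8],q[6]+d))),"corner",proj("side",T(q,(q[4]-.012,-q[5],q[6]+.008))))
E
```

```text
[0.06336603] [-0.66143964  0.03550796]
-0.008 [300.24134078 291.55009399] corner [299.33602546 292.28332208]
0 [300.07397567 288.43242901] corner [299.33602546 292.28332208]
0.008 [299.90486568 285.28226045] corner [299.33602546 292.28332208]
```

```bash
python3 -m inch '{"translation":[[0,0,-0.04],[0,0,-0.1],[0,0,-0.15],[0,0,-0.15],[0,-0.2,-0.15],[0,-0.4,-0.15],[0,-0.52,-0.15],[0,-0.52,-0.15]],"rot":[[0,0,0],[0,0,0],[0,0,0],[0,0,0],[0,0,0],[0,0,0],[0,0,0],[0,0,0]],"jaw":[0,0,0,0,0,0,0,0]}'
python3 -m inch '{"translation":[[0.05,0,0.3],[0.1,0,0.6],[0.1,0,0.9],[0.1,0,1]],"rot":[[0,0,0],[0,0,0],[0,0,0],[0,0,0]],"jaw":[0,0,0,0]}'
python3 -m inch '{"translation":[[0,0,0.3],[0,-0.3,0.6],[0,-0.6,0.9],[0,-0.9,0.9],[0,-0.9,0.9]],"rot":[[0,0,0],[0,0,0],[0.05,0,0],[0.1,0,0],[0.1,0,0]],"jaw":[0,0,0,0,0]}'
python3 - <<'E'
from bench import r,eyes
import cv2,numpy as np
s=r.read_state();w=eyes.camera("wrist");b=eyes.camera("side");cv2.imwrite("pics/w4.png",w);cv2.imwrite("pics/s4.png",b);cv2.imwrite("pics/t4.png",eyes.camera("top"))
print(s['ee_pos'].tolist(),s['eef_rot'].tolist(),s['ft_force'])
cv2.imwrite("pics/c4.png",np.hstack([cv2.resize(w,(440,330)),cv2.resize(b[250:350,270:380],(360,330))]))
E
```

```text
time: 10.55
ee_pos: [0.519, -0.0301, 0.1257]
eef_rot: [0.617, 0.629, 0.337, -0.332]
ft_force: [0.2, 0.1, -0.5]
width: 0.0007
time: 10.95
ee_pos: [0.5297, -0.0285, 0.2285]
eef_rot: [0.616, 0.63, 0.338, -0.331]
ft_force: [0.2, 0.2, 0.4]
width: 0.0007
time: 11.45
ee_pos: [0.5298, -0.1232, 0.3162]
eef_rot: [0.6, 0.609, 0.371, -0.363]
ft_force: [-0.5, -0.2, -1.8]
width: 0.0005
[0.529831542397036, -0.12322016339716388, 0.31615832746037903] [0.599804623031583, 0.6089052568569289, 0.37117172045246777, -0.3629054371296924] [-0.46379874 -0.1614356  -1.84042979]
```

View pics/c4.png

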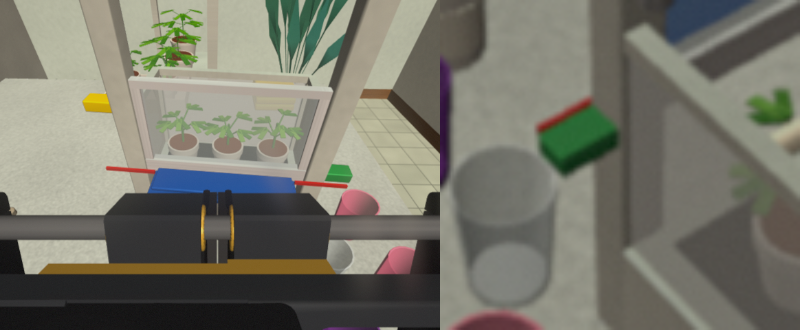

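Run:
```python
import cv2,numpy as np
w=cv2.imread("pics/w4.png").astype(int);b,g,r_=w[...,0],w[...,1],w[...,2]
G=(g>1.5*r_)&(g>1.3*b);G[:220]=0;G[280:]=0;G[:,:440]=0
Rm=(r_>1.8*g)&(r_>1.8*b);Rm[300:]=0
for u in range(474,516,4):
    v=np.where(G[:,u])[0]; print(u,"G",(v.min(),v.max(),g[v,u].tolist()) if len(v) else None,end=" ")
    v=np.where(Rm[255:290,u])[0]+255; print("R",(v.min(),v.max()) if len(v) else None)
ys,xs=np.where(Rm[200:280,:250]);print("left tip",xs.min(),ys[xs<xs.min()+4].mean()+200)
ys,xs=np.where(Rm[255:280,420:530]);print("right tip",xs.max()+420,ys[xs>xs.max()-4].mean()+255)
```

```text
474 G (np.int64(259), np.int64(262), [128, 123, 121, 120]) R (np.int64(266), np.int64(271))
478 G (np.int64(249), np.int64(262), [153, 150, 150, 173, 176, 143, 126, 125, 125, 124, 122, 122, 120, 121]) R (np.int64(267), np.int64(271))
482 G (np.int64(240), np.int64(263), [149, 146, 145, 145, 147, 146, 148, 148, 148, 148, 149, 149, 165, 176, 155, 127, 127, 125, 123, 123, 122, 120, 122, 118]) R (np.int64(267), np.int64(271))
486 G (np.int64(239), np.int64(263), [145, 145, 146, 146, 146, 146, 145, 146, 147, 147, 148, 149, 148, 157, 178, 166, 132, 125, 124, 123, 123, 122, 120, 120, 120]) R (np.int64(267), np.int64(272))
490 G (np.int64(240), np.int64(263), [146, 144, 145, 145, 146, 146, 147, 147, 147, 148, 149, 149, 152, 174, 173, 139, 125, 124, 123, 122, 122, 121, 121, 122]) R (np.int64(267), np.int64(272))
494 G (np.int64(240), np.int64(263), [145, 145, 145, 146, 146, 146, 146, 147, 147, 148, 149, 147, 150, 167, 176, 150, 125, 123, 124, 124, 123, 121, 122, 122]) R (np.int64(268), np.int64(272))
498 G (np.int64(240), np.int64(264), [144, 145, 146, 146, 146, 146, 146, 147, 147, 148, 149, 149, 147, 159, 177, 161, 129, 125, 124, 123, 122, 122, 123, 122, 121]) R (np.int64(268), np.int64(273))
502 G (np.int64(241), np.int64(264), [147, 144, 145, 145, 145, 145, 147, 147, 148, 148, 149, 149, 154, 176, 170, 137, 126, 125, 125, 124, 122, 122, 124, 122]) R (np.int64(268), np.int64(273))
506 G (np.int64(241), np.int64(264), [153, 147, 145, 146, 148, 147, 147, 147, 147, 147, 148, 150, 151, 168, 173, 144, 127, 127, 125, 124, 124, 125, 123, 123]) R None
510 G (np.int64(250), np.int64(259), [154, 148, 149, 150, 162, 174, 155, 129, 126, 129]) R None
514 G None R None
left tip 154 244.0
right tip 505 270.5
```

```bash
python3 - <<'E' | tail -6
from sm import *
P=[0.529831542,-0.123220163,0.316158327];Q=R.from_quat([0.599804623,0.608905257,0.371171720,-0.362905437]).as_matrix()
W4=lambda l:pw(T(q,l),P,Q)
# unknown: s,gz,gx,px plus wrist pixel offset du,dv ; joint with side view (pointer tip, block corners)
def f(k):
    s,gz,gx,px,du,dv=k; o=np.array([du,dv]); e=[]
    for uv,l in (((154,244),(px,q[8],.11+s)),((506,270.5),(px,-q[8],.11+s)),((511,254.2),(gx-.012,-q[5],gz+.008)),((509,264.3),(gx-.012,-q[5],gz-.008)),((507,240.5),(gx+.012,-q[5],gz+.008))): e.append(W4(l)+o-uv)
    e.append(proj("side",T(q,(px,-q[8],.11+s)))-(300.8,289.6))
    for u,v,a,y in((200,207,-1,-q[5]),(222,236,1,-q[5]),(279,200,1,-.15)): e.append(proj("side",T(q,(gx+.012*a,y,gz+.008)))-sc(u,v))
    return np.concatenate(e+[[du/2,dv/2]])
s=least_squares(f,[.065,.177,.01,-.0145,0,0]);k=s.x
print(k.round(4),"pointer-green",.11+k[0]-k[1]);print(f(k).round(1))
s=least_squares(lambda m:f([*m[:2],q[4],q[9],*m[2:]]),[.065,.177,0,0]);print(s.x.round(4),.11+s.x[0]-s.x[1])
E
```

```text
[[1.0, -1.0], [-0.2, -0.0], [0.2, -0.6], [-1.3, 0.0], [-3.4, 2.7], [0.5, -0.3], [-0.3, 2.2], [-6.6, -11.4], [-3.0, -7.7], [6.9, 0.5], [6.3, 2.3], [-3.4, -0.3], [-2.7, 1.8], [-15.0, -3.1], [1.4, -0.9], [-0.3, 0.5], [-1.4, -1.1], [-0.2, -0.1], [-0.4, -0.3]]
lip mid [0.5354 0.0073 0.1039]
[ 0.0671  0.176   0.012  -0.0159  0.4486 -0.0922] pointer-green 0.0010691849351090188
[ 1.2  0.2 -1.5 -0.3  2.2  0.5 -1.5  1.4 -0.5 -1.7 -1.2 -1.9 -0.8  0.2
  0.6 -0.5  1.   0.5  0.2 -0. ]
[ 0.0662  0.1763  0.1814 -0.3535] -0.00013975025654133777
```

View pics/t4.png

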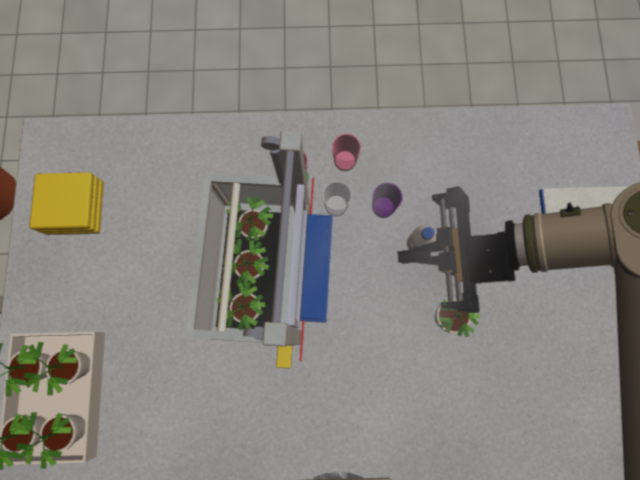

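Run:
```python
import cv2,numpy as np
a,b=cv2.imread("pics/side0.png"),cv2.imread("pics/s4.png")
for n,(x0,y0,x1,y1) in dict(bottle=(255,220,290,275),beaker=(272,305,305,345),purple=(240,262,276,312),pink=(266,342,308,398)).items():
    print(n,cv2.absdiff(a,b)[y0:y1,x0:x1].mean().round(2))
from bench import r;s=r.read_state();print(s['time'],s['ft_force'],np.abs(s['joint_vel']).max())
```

```text
bottle 6.15
beaker 7.37
purple 4.6
pink 5.86
11.6 [ 2.64922578e-02  5.59657996e-01 -4.70338198e-05] 0.017886780923432606
```

```bash
python3 -c "
from bench import r;print(r.close_job())"
```

```text
the job is handed in; nothing more can be done
None
```

The window is standing at the watering height, with its red pointers level with the green marker, and the job is handed in at 11.6 s. I pushed it up about 65 mm with closed fingertips under the blue lip, at about 30 mm/s. Then I lowered the fingers clear, backed off and raised the arm away.

- **Height:** a combined fit of the last wrist and side pictures puts the pointers within about 1 mm of the marker's centre; level allows ±8 mm. The side picture alone read about 3 mm low, which is still level. The side pictures before and after I let go show the pointer in the same place, so the window held.
- **Bench items:** the last top picture shows the pot, beaker, bottle and look-alikes where they started, though the gripper partly hid the pot. The picture differences at the bottle, beaker, purple and pink cups were all similarly low.
- **Forces:** the wrist forces I read at the end of each move stayed under about 5 N, and near zero at hand-in, with the robot touching nothing.

My first estimate of the marker's height (159 mm) was wrong because I had assumed the block lay the other way round. The later fit gave about 176 mm, within the stated range.

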